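Hold a board case under the test press

ROBOT

A 6-joint arm with a two-finger parallel gripper is mounted at the origin on the work surface. World frame = base frame: x ahead of the robot, y to its left, z up, the work surface at z = 0. Lengths are in mm, angles in rad, forces in N, time in s.
With the tool pointing down it reaches from about 400 to 825 mm from the base axis. Payload 7 kg.
Tool frame: the origin (TCP) lies at the very end of the fingers, on their centre line; the grasp point (between the pads) lies 19 mm behind it; z points along the fingers, y is the line along which they close (so a half turn about z gives the same grasp; the last joint's range is limited). The gripper opens to 88 mm and grips with 3 to 60 N. Pads are 19 mm wide; open, the fingers measure 130 mm over their backs; the gripper's body (78 mm by 193 mm) begins 47 mm behind the grasp point.
Start: joints at [-1.033, 0.359, 0.012, 0, -1.224, -0.288], TCP at [166.841, -654.033, 226.561] pointing down, gripper open.
Joint ranges: [-3.07, 3.07], [-1.43, 2.12], [-1.02, 1.25], [-3.03, 1.67], [-3.05, -0], [-3.03, 3.03]. Speed limits (rad/s): [2.39, 2.39, 3.01, 3.14, 3.14, 3.14].

INTERFACE

Orientations are given as a rotation vector (axis times angle).
In Python, from cell import * gives the robot as it stands.
- The arm moves only by the tool play_rows, never from a script. Its argument "targets" is a list of rows, each a list of 2 entries, a list of its own where there are three numbers: the shift along the tool's x, y, z in m, then the turn, a rotation vector about the tool's x, y, z in rad. A call has 1 to 10 rows; each row shifts and turns the commanded pose from where the row before left it, along the tool's axes as they then stand; what a row does not reach is not made up. A row lasts 1/12 s, in which the tool goes at most 41.7 mm and 7.16 degrees, less where a joint would pass 70% of its speed; a pose out of reach is approached as far as the arm can. A call is refused whole if a number of a shift passes 0.0417 or a number of a turn 0.125, either way. A call with a gripper value outside its range is refused whole. "hand" is the finger opening in m, from 0 to 0.0876, set as the call begins (left out, the last holds). The fingers move at their own pace and stop on an object; "squeeze" is the grip in N (left out, the last holds). Time passes only in rows, so rows that do not move let the fingers close. It gives the time, the measured TCP pose, the force, the opening and the grip force at its end, in the units of the state.
- read_state(): the state, without advancing time (a new reading comes with each control period).
- camera(name): name is "scene" or "top" or "wrist"; returns a dict with "img" (420x560x3 uint8, red, green, blue), "fx", "fy", "cx", "cy" (pixels), "R" (3x3) and "t" (3): a world point X has camera coordinates R X + t. Camera axes: x right, y down, z forward; pixel columns grow to the right and rows downward; lengths in mm; the calibration is good to about 2 mm. A picture is of the moment at which its call begins. There is no depth.
- close_job(): hands the job in; it is judged then, once.
The state is a dict: "clock": time; "joints": joint angles; "qvel": joint speeds; "joint_efforts": joint torques, N m; "position": TCP position; "tcp_rot": TCP orientation; "wrist_force": force on the tool from outside, world axes, zero at the start; "moment": the same for the moment, N m; "gripper_width": finger opening in mm; "grip_force": force on a finger pad.
Only numpy, scipy, OpenCV 4.12 (cv2) and the standard library are available. Lean on these libraries where they do the work, as an engineer would, in place of code of your own. Each camera call takes 0.05 s, during which the arm holds its last target. There are 200 camera calls.

TASK

Put the red board case on the grey test jig, brass patch end towards the press, slide it in between the rails until it is fully home against the blue end stop, and let go of it. Then push the press's black knob straight down until the sprung white foot meets the brass patch and has been pushed 6 mm up into its sleeve (sleeve edge in the middle of the green band on the stem), keep it there for at least three seconds, and finish with the arm still holding the knob down like that. Never drive the foot beyond its red band, and leave everything else on the bench where it is.

Things in the scene. Friction and masses are not known exactly. Their poses are not given: they have to be found in the camera images.
- case: red plastic board case, 90 (its x) x 56 (y) x 28 mm tall, 0.1 to 0.2 kg, flat on the table at either side of the jig. Origin: centre of its underside, z up. A 22 mm square brass patch lies on top at x = +15 mm; the +x end goes into the jig first; three dark port openings on the -x end. Grasp it across its 56 mm width; push it by the middle of its -x end
- pads (a point): centre of the brass patch on top of the red case: 15 mm towards +x from the case's origin, 28 mm above its underside
- jig: grey test jig fixed to the table. Origin: on the table right below the press axis; z up, x = sliding-in direction. Base plate 14 mm thick, x -145 to +50 mm, 130 mm wide. Aluminium rails 59 mm apart, 8 mm high above the plate, from x = -45 mm to the stop; flared mouth from -45 to -76 mm; plate before that is open. Two posts, 16 mm thick, at y = +-53 mm, 165 mm tall, carry the head
- nest (a point): on the plate's top (14 mm above the table), mid-channel, 15 mm before the press axis: where the centre of the case's underside is when the case is fully home against the blue end stop (same axes as the jig). The stop's face lies at +45 mm along x from here and is 18 mm high
- head: blue crossbar of the press on the two posts, 30 (x) x 136 (y) x 35 mm tall, carrying plunger, knob and foot. Origin: centre of the crossbar's underside, on the press axis, 115 to 125 mm above the table (clamped at a height that differs between episodes). Axes as the jig's. When laying or pushing the case, keep the gripper on the -x side of it
- plunger (a joint): travel of the press plunger downward in m: 0 up (rest), 0.040 at the lower stop. Spring: about 3 N to start it and 60 N per metre more; it comes back up by itself when let go
- knob_top (a point): centre of the flat top of the black round knob (40 mm diameter, 17 mm thick) on the plunger; 95 mm above the crossbar's underside at rest; it goes down with the plunger. Press here, straight down
- foot (a joint): how far the sprung foot is pushed up into the plunger's sleeve, in m: 0 rest, 0.014 at most. Spring 1200 N per metre, added to the plunger's own (at 6 mm the foot bears with about 7 N, the knob needs about 11 N). Bands on the stem below the sleeve's edge: white 0-3.5 mm, green 3.5-8.5 mm, red 8.5-12 mm, swallowed in turn as the foot goes in
- foot_face (a point): centre of the underside of the white foot (18 mm diameter), on the press axis; at rest 65 mm below the crossbar's underside, so 8 to 18 mm above the top of a case in the jig
- spare_case: grey board case, same size as the red one (90 x 56 x 28 mm) but with black vent slots and no brass patch; not part of the job. Origin: centre of its underside
- mouse: black computer mouse, 100 x 60 x 33 mm, bystander
- carton: small white paper carton, 70 x 100 x 60 mm, bystander
- spool: blue solder-wire spool, 56 mm diameter, 46 mm tall, standing, bystander
- meter: yellow handheld multimeter lying flat, 150 x 75 x 35 mm (dial to 41 mm), bystander
- driver: screwdriver lying on the table, bystander
Mind the look-alikes: they are no part of the job. Leave any purple look-alike of the case alone.

How it is judged (in metres and radians):
On the way, in this order (a step that is already met when the one before it is completed fails the run):
1. the red case is home against the stop, brass patch under the foot, let go, the press still up (x of case in the frame of nest between -0.0035 and 0.003 m and y of case in the frame of nest between -0.004 and 0.004 m and z of case in the frame of nest between -0.003 and 0.003 m and horizontal distance between pads and foot_face below 0.0055 m and angle between case's own z axis and vertical below 0.06 rad and value of joint plunger below 0.004 m and contact force between the fingers and case below 0.3 N), for 0.2 s.
2. the foot is pressed 3.5 to 8.5 mm into its sleeve on the case, by the fingers, for three seconds (x of case in the frame of nest between -0.0035 and 0.003 m and y of case in the frame of nest between -0.004 and 0.004 m and z of case in the frame of nest between -0.003 and 0.003 m and horizontal distance between pads and foot_face below 0.0055 m and angle between case's own z axis and vertical below 0.06 rad and value of joint foot between 0.0035 and 0.0085 m and contact force between head and case above 3 N and contact force between the fingers and head above 4 N), for 3 s.
At the end, for the whole second after the job is handed in: The red case lies flat between the rails, within about 3 mm of home against the stop (4 mm sideways), brass patch under the foot; the fingers hold the knob down (over 4 N) so that the foot bears on the case (over 3 N) and is 3.5 to 8.5 mm in its sleeve, still (all of step 2 and velocity of joint plunger between -0.01 and 0.01 m/s); the arm keeps its last pose, push and grip.
It fails at once if the foot is driven almost to its limit (over 12 mm into the sleeve) (value of joint foot above 0.012 m).
It fails at once if something else on the bench is moved by more than 30 mm (distance of any of spare_case, mouse, carton, spool, meter, driver from where it was at the start of the episode above 0.03 m).
It also fails if it takes over 64 s, if anything falls off the work surface, if the arm or the gripper's body presses on something with over 40 N, if the wrist force passes 120 N, or if a joint passes its speed limit or range.

## Working session

There is one attempt and no reset: what is moved stays moved. The work goes in short steps, Python scripts to look and compute and a tool call to move; the robot and the scene stay as the last step left them, time stands still between calls to the robot, and variables do not carry over. Pictures are saved under pics/ and viewed, at most 10 in all, crops included, and the job is handed in when it is done.

Besides the shell and the picture viewer there is one more tool, called after ">>>" by a JSON object that holds its "op" and its "data", one argument or row to a line. play_rows: Moves the arm, as the interface text tells. Its arguments: {"type":"object","properties":{"targets":{"type":"array"},"hand":{"type":"number"},"squeeze":{"type":"number"}},"required":["targets"]}

```bash
mkdir -p pics; ls
python3 - <<'E'
from cell import *
import cv2,numpy as np
print(read_state())
for n in ["scene","top"]:
    c=camera(n); cv2.imwrite(f"pics/{n}0.png",cv2.cvtColor(c["img"],cv2.COLOR_RGB2BGR))
    print(n,c["fx"],c["fy"],c["cx"],c["cy"],c["R"],c["t"])
    np.savez(f"{n}0.npz",**c)
E
```

```text
pics
{'clock': 0.0, 'joints': array([-1.03289959e+00,  3.59387523e-01,  1.10425305e-02, -3.72100133e-04,
       -1.22411749e+00, -2.88090507e-01]), 'qvel': array([-0.0007267 , -0.00012941,  0.00018047, -0.00064445, -0.00145181,
        0.00134398]), 'joint_efforts': array([ 1.78894206e-03, -5.82718492e+01,  2.93050539e+01,  6.99776441e+00,
        6.57933037e-03, -1.67744938e-04]), 'position': array([ 166.71462144, -653.56247062,  225.61122857]), 'tcp_rot': array([ 3.91134217e-01, -3.11679698e+00, -2.61742291e-03]), 'wrist_force': array([-0.64081912, -0.13891679,  0.0244857 ]), 'moment': array([-0.01298501,  0.00733799, -0.02598219]), 'grip_force': 0.0, 'gripper_width': 87.52954841872639}
scene 541.2038549325671 541.2038549325671 268.2320118153216 210.71768162439864 [[-0.12000339  0.99272653  0.00965487]
 [ 0.62941272  0.08359868 -0.77256125]
 [-0.76774919 -0.08663307 -0.63486683]] [  82.75123059 -234.2433519  2155.45927209]
top 525.255343713418 525.255343713418 267.6533273566481 216.97332464200252 [[-0.00688694 -0.99989911  0.01242365]
 [-0.99917873  0.00638481 -0.04001379]
 [ 0.03993043 -0.01268902 -0.99912189]] [1.51106558e+00 5.47232137e+02 1.61951772e+03]
```

View pics/scene0.png

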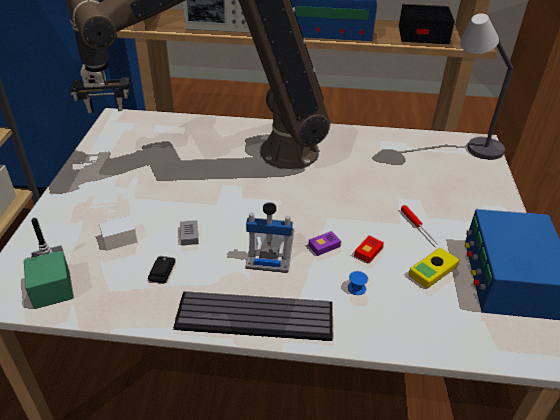

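View pics/top0.png

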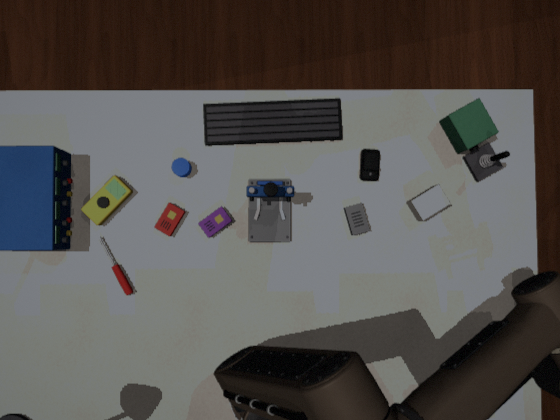

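The scene view shows red at (369,249), purple at (324,243) and the grey spare at (189,232). In the top view these are red (170,219), purple (216,222) and grey (357,219). The red one with the brass patch fits the description; purple is the look-alike and the grey one has no patch. The jig is at top (270,210), with its stop and press away from the robot. Next I'll confirm this in a crop and measure.

```bash
cat > h.py <<'E'
import numpy as np,cv2
from scipy.spatial.transform import Rotation as Ro
def ray(c,u,v):
    d=np.array([(u-c["cx"])/c["fx"],(v-c["cy"])/c["fy"],1.]); R=np.array(c["R"]); return -R.T@c["t"],R.T@d
def onz(c,u,v,z):
    o,d=ray(c,u,v); return o+d*(z-o[2])/d[2]
def proj(c,X):
    p=c["R"]@np.asarray(X,float)+c["t"]; return np.array([c["fx"]*p[0]/p[2]+c["cx"],c["fy"]*p[1]/p[2]+c["cy"]])
def mask(img,lo,hi):
    return cv2.inRange(cv2.cvtColor(img,cv2.COLOR_RGB2HSV),np.array(lo),np.array(hi))
def blobs(m,amin=20):
    cs,_=cv2.findContours(m,cv2.RETR_EXTERNAL,cv2.CHAIN_APPROX_NONE)
    return sorted([k for k in cs if cv2.contourArea(k)>amin],key=cv2.contourArea,reverse=True)
E
python3 - <<'E'
from h import *
c=dict(np.load("top0.npz")); img=c["img"]
red=mask(img,(0,150,80),(8,255,255))|mask(img,(172,150,80),(180,255,255))
for k in blobs(red): print("red",cv2.minAreaRect(k))
br=mask(img,(15,80,80),(32,255,255))
for k in blobs(br,8):
    m=cv2.moments(k);u,v=m["m10"]/m["m00"],m["m01"]/m["m00"];print("brass",u,v,cv2.contourArea(k),onz(c,u,v,28)[:2])
k=[k for k in blobs(red) if 150<cv2.minAreaRect(k)[0][0]<190][0]
print(onz(c,*cv2.minAreaRect(k)[0],26), [onz(c,*p,26)[:2].round(1) for p in cv2.boxPoints(cv2.minAreaRect(k))])
blk=mask(img,(0,0,0),(180,255,60))
for k in blobs(blk,30):
    (u,v),r=cv2.minEnclosingCircle(k)
    if 240<u<300 and 170<v<250: print("knob",u,v,r,onz(c,u,v,215))
for p in [(249,240),(291,240),(248,180),(291,180)]: print(p,onz(c,*p,14)[:2])
a=cv2.resize(img[165:255,140:310],None,fx=4.7,fy=4.7,interpolation=cv2.INTER_CUBIC)
cv2.imwrite("pics/crop1.png",cv2.cvtColor(a,cv2.COLOR_RGB2BGR))
E
```

```text
red ((169.24998474121094, 218.74998474121094), (17.32135581970215, 28.468765258789062), 30.963754653930664)
red ((121.49999237060547, 279.5), (31.752168655395508, 5.81377649307251), 63.43495178222656)
brass 105.37948028673836 199.91935483870967 1116.0 [602.01701084 494.9446576 ]
brass 171.25 214.7 40.0 [555.41030982 293.55572901]
brass 218.5 218.5 33.0 [542.82501729 148.92340272]
[543.10276439 300.01361216  26.        ] [array([519.6, 345.1]), array([594.3, 300.4]), array([566.6, 254.8]), array([492. , 299.7])]
knob 279.5 209.5 349.30010986328125 [559.19454839 -31.86685284 215.        ]
knob 270.0 196.0 22.000099182128906 [596.12175041  -6.30642261 215.        ]
(249, 240) [476.23380075  56.07789859]
(291, 240) [475.33283706 -73.84430313]
(248, 180) [662.41235109  58.1645958 ]
(291, 180) [661.67586436 -75.45943863]
```

View pics/crop1.png

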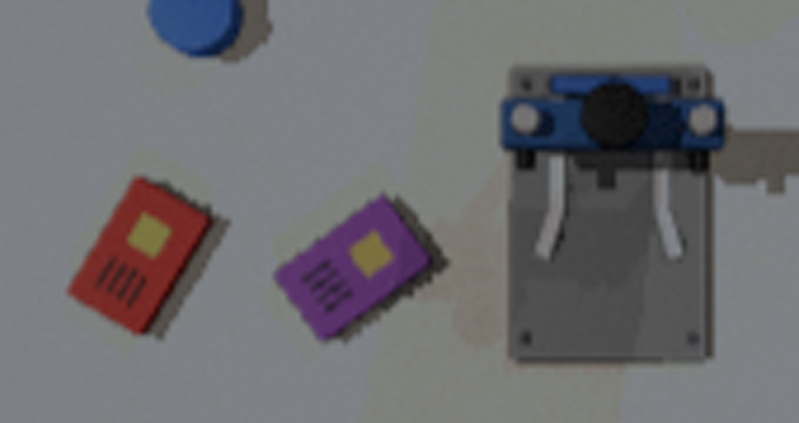

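The crop confirms the red case, with its brass patch towards (150,235) in the crop and its port end towards the robot at lower left. Purple stands to its right and stays untouched. Measured: case at (543,300), yaw about -31°; jig axis at y≈-8, yaw≈0, +x away from the robot. Now I'll start moving.

>>> {"op": "play_rows", "data": {
  "targets": [
    [[-0.034,0.021,-0.004],[0,0,0]],
    [[-0.034,0.021,-0.004],[0,0,0]],
    [[-0.034,0.021,-0.004],[0,0,0]],
    [[-0.034,0.021,-0.004],[0,0,0]],
    [[-0.034,0.021,-0.004],[0,0,0]],
    [[-0.034,0.021,-0.004],[0,0,0]],
    [[-0.034,0.021,-0.004],[0,0,0]],
    [[-0.034,0.021,-0.004],[0,0,0]],
    [[-0.034,0.021,-0.004],[0,0,0]],
    [[-0.034,0.021,-0.004],[0,0,0]]
  ]
}}

```text
clock: 0.93
position: [445.3, -364.7, 266.7]
tcp_rot: [0.391, -3.117, -0.0]
wrist_force: [0.8, -0.9, -1.0]
gripper_width: 88.0
grip_force: 0.0
```

>>> {"op": "play_rows", "data": {
  "targets": [
    [[-0.034,0.021,-0.006],[0,0,0]],
    [[-0.034,0.021,-0.006],[0,0,0]],
    [[-0.034,0.021,-0.006],[0,0,0]],
    [[0.0,0.038,0],[0,0,0]],
    [[0.0,0.038,0],[0,0,0]],
    [[0.0,0.038,0],[0,0,0]],
    [[0.0,0.038,0],[0,0,0]],
    [[0.0,0.038,0],[0,0,0.12]],
    [[0,0,0],[0,0,0.125]],
    [[0,0,0],[0,0,0]]
  ]
}}

```text
clock: 1.77
position: [481.3, -97.7, 284.9]
tcp_rot: [-0.022, 3.141, 0.001]
wrist_force: [0.5, -1.0, -0.1]
gripper_width: 87.4
grip_force: 0.0
```

Run:
```python
from h import *
from cell import *
c=camera("wrist"); np.savez("w1.npz",**c); cv2.imwrite("pics/w1.png",cv2.cvtColor(c["img"],cv2.COLOR_RGB2BGR))
s=read_state(); print(s["position"],s["tcp_rot"])
R=np.array(c["R"]);print(c["fx"],c["cx"],c["cy"],"cam pos",-R.T@c["t"],"axis",R[2])
for X in [(543,300,28),(612,-8,215),(612,-8,14),(500,-8,14)]: print(X,proj(c,X))
```

```text
[481.54758169 -98.75069262 284.71927885] [-3.15405472e-02  3.14114066e+00  1.04403133e-04]
349.36890273419937 276.7159627667579 208.33039285242387 cam pos [414.58032862 -99.3287641  443.03024332] axis [ 0.24840397  0.00332116 -0.96865083]
(543, 300, 28) [595.86431301 229.31369287]
(612, -8, 215) [391.50660555 383.74712118]
(612, -8, 14) [343.40594476 272.76396859]
(500, -8, 14) [348.78022522 190.15854226]
```

View pics/w1.png

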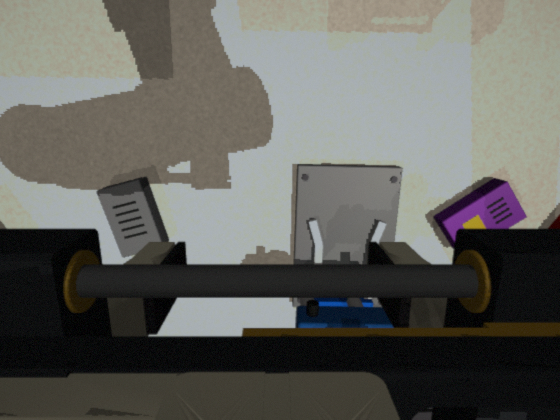

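The wrist view shows the grey jig plate with its front corners at about (298,166) and (401,167), screws at (305,177) and (393,179), rail mouths at (311,221) and (379,222), the spare case at (133,217), purple at (480,215) and red just at the right edge. I'll measure the jig frame from this and the top view.

Run:
```python
from h import *
c=dict(np.load("w1.npz")); 
g=cv2.cvtColor(c["img"],cv2.COLOR_RGB2GRAY)
for n,u,v,z in [("scrL",305,177,14),("scrR",393.5,179.5,14),("plL",298,166,14),("plR",401,167,14),("mouthL",311,221,22),("mouthR",379,222,22)]:
    print(n,onz(c,u,v,z)[:2].round(1))
for v in (172,190,200,210): print(v,g[v,286:306],g[v,390:408])
for u in (320,350,380): print(u,g[158:172,u])
t=dict(np.load("top0.npz")); im=t["img"]
gt=cv2.cvtColor(im,cv2.COLOR_RGB2GRAY)
print(im[196,262:280].tolist())
for v in (215,230,237): print(v,gt[v,243:255],gt[v,285:297])
for u in (255,270,285): print(u,gt[232:248,u],gt[174:186,u])
bl=mask(im,(100,120,40),(125,255,255))
for k in blobs(bl,20):
    r=cv2.boundingRect(k)
    if 230<r[0]<310: print("blue",r,cv2.minAreaRect(k))
```

```text
scrL [484.1 -63.3]
scrR [485.8  46.7]
plL [470.5 -72.4]
plR [470.2  54.4]
mouthL [538.4 -54.6]
mouthR [538.7  30.9]
172 [174 175 175 175 175 170 131 108 105 100  86  62  89 108 115 115 115 114
 115 116] [130 129 128 129 129 126 129 128 129 127  92 107 157 173 173 174 175 173]
190 [173 174 173 175 177 171 133 108 102  96  62  75 104 113 114 113 114 114
 113 114] [125 125 125 126 125 124 124 123 118 117 156 169 173 171 170 173 170 170]
200 [175 176 174 176 169 131 106 101 103  89  66  90 106 112 111 114 113 113
 114 111] [125 118 116 116 113 118 115 116 123 160 172 171 171 171 173 173 171 170]
210 [174 175 174 174 170 129 105 104 102  68  71 103 110 114 113 111 112 112
 110 112] [116 115 114 115 115 115 113 120 158 173 173 173 172 170 169 171 169 170]
320 [175 174 172 172 170 154  97  62  95 117 117 120 116 118]
350 [176 174 173 172 171 157  95  54  71 100 120 123 123 123]
380 [174 173 173 171 171 169 155  91  53  89 119 125 126 127]
[[15, 28, 46], [16, 27, 45], [13, 26, 45], [19, 28, 47], [16, 28, 45], [12, 18, 30], [8, 7, 16], [9, 7, 12], [12, 12, 15], [6, 8, 11], [5, 9, 13], [4, 9, 
[... 179 characters left out ...]
129 129 129]
230 [117 118 120 123 120  88  77  77  79  80  79  80] [ 85  83  86  85  90  60  77 123 128 128 128 127]
237 [118 120 122 124 121  87  83  68  50  43  76  80] [ 85  64  55  63  89  59  78 124 130 128 128 127]
255 [ 81  79  79  79  80  80  79  78  82  65  95 121 124 127 127 128] [127 127 127 126 117  94  82  79  79  78  76  61]
270 [ 78  78  79  78  77  78  79  77  80  64  92 122 126 125 126 126] [127 128 128 127 117  94  64  38  27  17  17  20]
285 [ 85  85  85  85  85  85  84  85  87  87 109 128 129 128 129 128] [128 129 129 127 112  88  78  73  73  72  70  62]
blue (247, 181, 36, 16) ((264.5, 188.5), (15.0, 35.0), 90.0)
blue (278, 186, 16, 9) ((285.5, 190.0), (8.0, 15.0), 90.0)
```

>>> {"op": "play_rows", "data": {
  "targets": [
    [[-0.007,0.0398,0],[0,0,0]],
    [[-0.007,0.0398,0],[0,0,0]],
    [[-0.007,0.0398,0],[0,0,0]],
    [[-0.007,0.0398,0],[0,0,0]],
    [[-0.007,0.0398,0],[0,0,0]],
    [[-0.007,0.0398,0],[0,0,0]],
    [[-0.007,0.0398,0],[0,0,0]],
    [[-0.007,0.0398,0],[0,0,0]],
    [[-0.007,0.0398,0],[0,0,0]],
    [[-0.007,0.0398,0],[0,0,0]]
  ]
}}

```text
clock: 2.65
position: [546.2, 300.5, 284.0]
tcp_rot: [0.03, -3.141, 0.001]
wrist_force: [0.5, -0.5, 0.7]
gripper_width: 87.5
grip_force: 0.0
```

>>> {"op": "play_rows", "data": {
  "targets": [
    [[0,0,0.012],[0,0,0.112]],
    [[0,0,0.012],[0,0,0.112]],
    [[0,0,0.012],[0,0,0.112]],
    [[0,0,0.012],[0,0,0.112]],
    [[0,0,0.012],[0,0,0.112]],
    [[0,0,0],[0,0,0]],
    [[0,0,0],[0,0,0]],
    [[0,0,0],[0,0,0]]
  ]
}}

```text
clock: 3.32
position: [546.2, 299.1, 225.0]
tcp_rot: [0.837, 3.028, -0.0]
wrist_force: [-0.3, 0.3, 0.6]
gripper_width: 87.5
grip_force: 0.0
```

Run:
```python
from h import *
from cell import *
c=camera("wrist"); np.savez("w2.npz",**c); img=c["img"]; cv2.imwrite("pics/w2.png",cv2.cvtColor(img,cv2.COLOR_RGB2BGR))
s=read_state(); print(s["position"],s["tcp_rot"],proj(c,(543,300,28)))
red=mask(img,(0,150,70),(8,255,255))|mask(img,(172,150,70),(180,255,255))
for k in blobs(red,300)[:3]:
    r=cv2.minAreaRect(k);print(r); print([ (p.round(1),onz(c,*p,28)[:2].round(1)) for p in cv2.boxPoints(r)])
for k in blobs(mask(img,(15,80,60),(35,255,255)),50)[:5]:
    r=cv2.minAreaRect(k);print("brass",r,onz(c,*r[0],28)[:2])
```

```text
[546.07760508 299.36125345 225.32340136] [8.38131271e-01 3.02703349e+00 9.69669240e-04] [276.65776637 182.0924059 ]
((274.5, 178.5), (85.0, 55.0), 90.0)
[(array([247., 136.], dtype=float32), array([487.9, 298.6])), (array([302., 136.], dtype=float32), array([516.1, 345.6])), (array([302., 221.], dtype=float32), array([592.6, 301.5])), (array([247., 221.], dtype=float32), array([562.6, 251.6]))]
brass ((471.6478271484375, 128.552978515625), (88.59842681884766, 165.55215454101562), 18.292776107788086) [596.38656813 493.42054757]
brass ((274.5, 194.5), (19.0, 19.0), 90.0) [553.04017102 291.35912045]
```

View pics/w2.png

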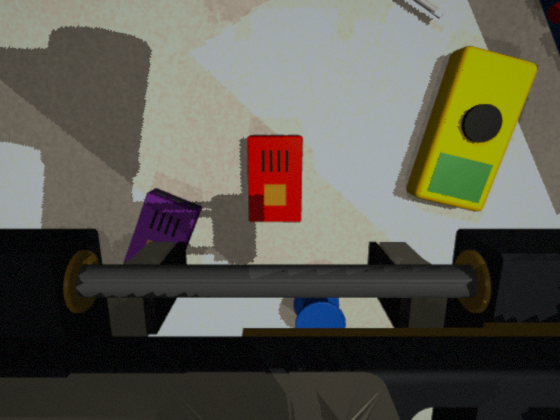

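The wrist view shows the red case squared up at (274,178) with its patch at (274,194), so the tool is aligned with it. Purple at (165,225) is clear of the left finger. I'll grasp it 25 mm towards its -x end, with the tips 10 mm above the table.

>>> {"op": "play_rows", "data": {
  "targets": [
    [[0.0148,-0.0015,0.03],[0,0,0]],
    [[0.0148,-0.0015,0.03],[0,0,0]],
    [[0,0,0.03],[0,0,0]],
    [[0,0,0.03],[0,0,0]],
    [[0,0,0.03],[0,0,0]],
    [[0,0,0.025],[0,0,0]],
    [[0,0,0.02],[0,0,0]],
    [[0,0,0.012],[0,0,0]],
    [[0,0,0.008],[0,0,0]],
    [[0,0,0],[0,0,0]]
  ]
}}

```text
clock: 4.2
position: [518.2, 311.9, 8.5]
tcp_rot: [-0.841, -3.026, 0.002]
wrist_force: [-0.5, -0.3, 0.7]
gripper_width: 87.4
grip_force: 0.0
```

>>> {"op": "play_rows", "data": {
  "targets": [
    [[0,0,0],[0,0,0]],
    [[0,0,0],[0,0,0]],
    [[0,0,0],[0,0,0]],
    [[0,0,0],[0,0,0]],
    [[0,0,0],[0,0,0]],
    [[0,0,0],[0,0,0]],
    [[0,0,0],[0,0,0]],
    [[0,0,0],[0,0,0]]
  ],
  "hand": 0.0,
  "squeeze": 25
}}

```text
clock: 4.87
position: [518.7, 312.6, 10.2]
tcp_rot: [0.843, 3.026, 0.001]
wrist_force: [-0.9, -0.7, 5.1]
gripper_width: 55.8
grip_force: 25.0
```

Gripped at 55.8 mm. Lift, turn to the jig's direction, and carry it over the open plate.

>>> {"op": "play_rows", "data": {
  "targets": [
    [[0,0,-0.01],[0,0,0]],
    [[0,0,-0.03],[0,0,0]],
    [[0,0,-0.03],[0,0,0]],
    [[0,0,-0.03],[0,0,0]],
    [[0,0,0],[0,0,-0.1087]],
    [[0,0,0],[0,0,-0.1087]],
    [[0,0,0],[0,0,-0.1087]],
    [[0,0,0],[0,0,-0.1087]],
    [[0,0,0],[0,0,-0.1087]],
    [[0,0,0],[0,0,0]]
  ]
}}

```text
clock: 5.7
position: [518.1, 312.0, 109.7]
tcp_rot: [0.007, -3.141, 0.001]
wrist_force: [-0.8, -0.3, -1.6]
gripper_width: 55.8
grip_force: 25.0
```

>>> {"op": "play_rows", "data": {
  "targets": [
    [[0.0037,-0.025,0],[0,0,0]],
    [[0.0037,-0.036,0],[0,0,0]],
    [[0.0037,-0.036,0],[0,0,0]],
    [[0.0037,-0.036,0],[0,0,0]],
    [[0.0037,-0.036,0],[0,0,0]],
    [[0.0037,-0.036,0],[0,0,0]],
    [[0.0037,-0.036,0],[0,0,0]],
    [[0.0037,-0.036,0],[0,0,0]],
    [[0.0037,-0.03,0],[0,0,0]],
    [[0,-0.014,0],[0,0,0]]
  ]
}}

```text
clock: 6.53
position: [483.1, -11.6, 109.7]
tcp_rot: [-0.01, -3.14, 0.0]
wrist_force: [-0.3, 0.2, -1.1]
gripper_width: 55.8
grip_force: 25.0
```

>>> {"op": "play_rows", "data": {
  "targets": [
    [[0,0,0],[0,0,0]],
    [[0,0,0],[0,0,0]],
    [[0,0,0],[0,0,0]]
  ]
}}

```text
clock: 6.78
position: [485.1, -8.4, 109.8]
tcp_rot: [0.004, 3.141, 0.0]
wrist_force: [0.3, -0.2, -1.9]
gripper_width: 55.7
grip_force: 25.0
```

Run:
```python
from h import *
from cell import *
c=camera("wrist"); t=camera("top"); np.savez("w3.npz",**c); np.savez("t3.npz",**t); img=c["img"]
s=read_state(); print(s["position"],s["tcp_rot"],s["gripper_width"])
a=cv2.resize(t["img"][165:260,215:325],None,fx=5,fy=5,interpolation=cv2.INTER_CUBIC); b=cv2.resize(img[100:330,150:410],None,fx=2,fy=2)
h=max(a.shape[0],b.shape[0]); 
o=np.zeros((600,800,3),np.uint8); b=cv2.resize(img[60:340,140:420],(420,420)); a=cv2.resize(t["img"][165:265,225:315],(378,420),interpolation=cv2.INTER_CUBIC); o[:420,:420]=b;o[:420,422:]=a
cv2.imwrite("pics/w3.png",cv2.cvtColor(o[:420],cv2.COLOR_RGB2BGR))
```

```text
[485.13310514  -7.93517147 109.66467478] [1.16121320e-03 3.14144329e+00 1.32605843e-04] 55.58089347180121
```

View pics/w3.png

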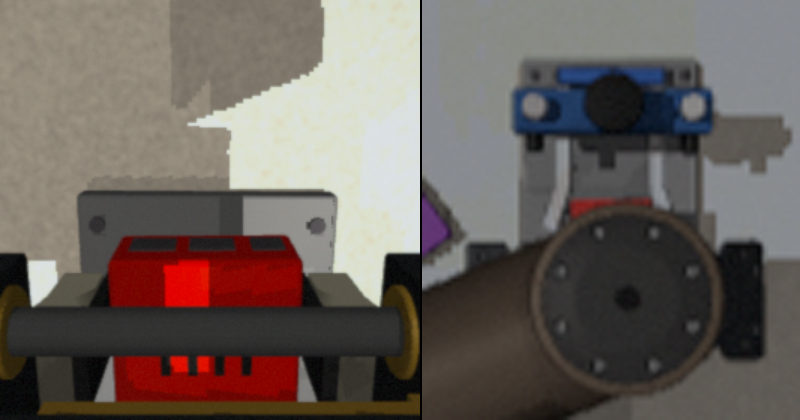

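The wrist view shows the gripped case centred on the plate: screws at crop (97,224) and (317,225), case spanning 112–300. The top view shows the case's front just entering the rail mouth. I'll check the offset numerically.

Run:
```python
from h import *
c=dict(np.load("w3.npz")); f=lambda u,v:(140+u*2/3,60+v*2/3)
L,R=onz(c,*f(97,224),14),onz(c,*f(317,225.5),14); print(L,R,(L+R)/2)
for u in(82,335): print(onz(c,*f(u,192),14))
# case rear top edge, z=~137.7 
for u,v in((121,237),(290,237)): print("case rear-bottomish",onz(c,*f(u,v),99.7), "top",onz(c,*f(112 if u<200 else 300,262),127.7))
t=dict(np.load("t3.npz")); 
for u,v,z in((613,103,215),(514,110,155),(712,110,155),(534,106,165),(693,106,165)): print("top",onz(t,225+(u-422)*90/378,165+v*100/420,z))
```

```text
[484.01832472 -63.25705155  14.        ] [485.23409941  46.91711824  14.        ] [484.62621206  -8.16996666  14.        ]
[467.69835656 -69.75217869  14.        ]
[468.19575543  54.95320784  14.        ]
case rear-bottomish [466.39969562 -37.14758397  99.7       ] top [465.72847094 -35.30192231 127.7       ]
case rear-bottomish [466.62472859  19.26619238  99.7       ] top [465.93975835  17.66306046 127.7       ]
top [613.77891678  -7.72719911 215.        ]
top [614.96909615  58.00481847 155.        ]
top [614.19665677 -75.68093585 155.        ]
top [616.68566653  44.32479699 165.        ]
top [616.07191885 -62.31434846 165.        ]
```

>>> {"op": "play_rows", "data": {
  "targets": [
    [[0,0,0.02],[0,0,0]],
    [[0,0,0.025],[0,0,0]],
    [[0,0,0.02],[0,0,0]],
    [[0,0,0.01],[0,0,0]],
    [[0,0,0.005],[0,0,0]],
    [[0,0,0.003],[0,0,0]],
    [[0,0,0.001],[0,0,0]],
    [[0,0,0.001],[0,0,0]],
    [[0,0,0.0],[0,0,0]]
  ]
}}

```text
clock: 7.63
position: [485.5, -8.3, 25.2]
tcp_rot: [0.0, 3.14, 0.001]
wrist_force: [0.6, 0.5, -2.4]
gripper_width: 55.9
grip_force: 25.0
```

>>> {"op": "play_rows", "data": {
  "targets": [
    [[0,0,0.001],[0,0,0]],
    [[0,0,0],[0,0,0]]
  ]
}}

```text
clock: 7.8
position: [485.5, -8.4, 24.2]
tcp_rot: [0.001, 3.14, 0.001]
wrist_force: [-0.1, 1.0, 0.8]
gripper_width: 55.5
grip_force: 25.0
```

>>> {"op": "play_rows", "data": {
  "targets": [
    [[0,0,0],[0,0,0]],
    [[0,0,0],[0,0,0]],
    [[0,0,0],[0,0,0]],
    [[0,0,0],[0,0,0]],
    [[0,0,-0.02],[0,0,0]],
    [[0,0,-0.03],[0,0,0]],
    [[0.02,0,-0.02],[0,0,0]],
    [[0.03,0,0],[0,0,0]],
    [[0.001,0,0],[0,0,0]]
  ],
  "hand": 0.085
}}

```text
clock: 8.55
position: [430.0, -9.3, 94.1]
tcp_rot: [-0.003, -3.141, -0.002]
wrist_force: [-1.7, -1.4, -0.9]
gripper_width: 85.1
grip_force: 0.0
```

>>> {"op": "play_rows", "data": {
  "targets": [
    [[0,0,0.01],[0,0,0]],
    [[0,0,0.02],[0,0,0]],
    [[0,0,0.02],[0,0,0]],
    [[0,0,0.01],[0,0,0]],
    [[0,0,0.007],[0,0,0]],
    [[0,0,0],[0,0,0]],
    [[0,0,0],[0,0,0]],
    [[0,0,0],[0,0,0]],
    [[0,0,0],[0,0,0]],
    [[0,0,0],[0,0,0]]
  ],
  "hand": 0.0
}}

```text
clock: 9.38
position: [434.4, -8.4, 27.2]
tcp_rot: [0.001, 3.14, 0.001]
wrist_force: [0.8, 0.5, 0.9]
gripper_width: 23.7
grip_force: 0.0
```

>>> {"op": "play_rows", "data": {
  "targets": [
    [[-0.006,0,0],[0,0,0]],
    [[-0.008,0,0],[0,0,0]],
    [[-0.006,0,0],[0,0,0]],
    [[-0.006,0,0],[0,0,0]],
    [[-0.006,0,0],[0,0,0]],
    [[-0.006,0,0],[0,0,0]],
    [[-0.006,0,0],[0,0,0]],
    [[-0.006,0,0],[0,0,0]],
    [[0,0,0],[0,0,0]]
  ]
}}

```text
clock: 10.13
position: [485.5, -8.5, 26.6]
tcp_rot: [0.0, 3.141, 0.0]
wrist_force: [0.2, -0.4, -0.1]
gripper_width: 0.4
grip_force: 0.0
```

Run:
```python
from h import *
from cell import *
c=camera("wrist"); t=camera("top"); np.savez("w4.npz",**c); img=c["img"]
s=read_state(); print(s["position"],s["tcp_rot"],s["gripper_width"],s["wrist_force"])
o=np.zeros((420,800,3),np.uint8); o[:,:420]=cv2.resize(img[60:340,140:420],(420,420)); o[:,422:]=cv2.resize(t["img"][165:265,225:315],(378,420),interpolation=cv2.INTER_CUBIC)
cv2.imwrite("pics/w4.png",cv2.cvtColor(o,cv2.COLOR_RGB2BGR))
```

```text
[484.28871009  -8.62762414  26.48335161] [1.06424114e-03 3.14139133e+00 9.58172894e-05] 0.3447098174828425 [-0.41564455 -0.61316546  0.02584275]
```

View pics/w4.png

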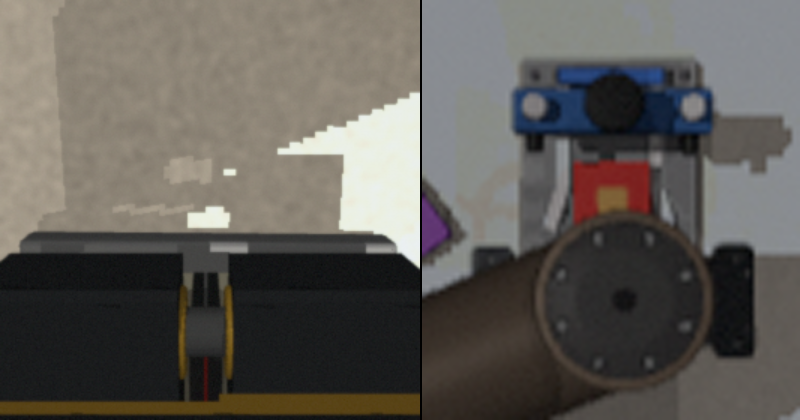

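The top crop shows the case square and centred between the rails, front edge at (611,162), patch at (612,197). Continue pushing.

>>> {"op": "play_rows", "data": {
  "targets": [
    [[-0.006,0,0],[0,0,0]],
    [[-0.006,0,0],[0,0,0]],
    [[-0.006,0,0],[0,0,0]],
    [[-0.006,0,0],[0,0,0]],
    [[-0.006,0,0],[0,0,0]],
    [[-0.006,0,0],[0,0,0]],
    [[-0.006,0,0],[0,0,0]],
    [[-0.004,0,0],[0,0,0]],
    [[-0.003,0,0],[0,0,0]],
    [[-0.001,0,0],[0,0,0]]
  ]
}}

```text
clock: 11.07
position: [534.4, -8.7, 26.5]
tcp_rot: [0.001, 3.142, -0.0]
wrist_force: [-1.4, 0.4, 0.6]
gripper_width: 0.4
grip_force: 0.7
```

>>> {"op": "play_rows", "data": {
  "targets": [
    [[-0.0015,0,0],[0,0,0]],
    [[-0.0015,0,0],[0,0,0]],
    [[0,0,0],[0,0,0]]
  ]
}}

```text
clock: 11.32
position: [537.2, -8.6, 26.6]
tcp_rot: [0.001, 3.141, 0.0]
wrist_force: [-0.1, 0.3, 0.4]
gripper_width: 0.5
grip_force: 0.0
```

>>> {"op": "play_rows", "data": {
  "targets": [
    [[-0.0015,0,0],[0,0,0]],
    [[-0.0015,0,0],[0,0,0]],
    [[-0.001,0,0],[0,0,0]],
    [[0,0,0],[0,0,0]]
  ]
}}

```text
clock: 11.65
position: [541.3, -8.6, 26.6]
tcp_rot: [0.001, 3.141, 0.0]
wrist_force: [-0.1, -0.4, -0.3]
gripper_width: 0.1
grip_force: 0.1
```

>>> {"op": "play_rows", "data": {
  "targets": [
    [[-0.001,0,0],[0,0,0]],
    [[-0.001,0,0],[0,0,0]],
    [[0,0,0],[0,0,0]]
  ]
}}

```text
clock: 11.9
position: [543.1, -8.7, 26.6]
tcp_rot: [0.001, 3.141, -0.0]
wrist_force: [-0.3, 0.1, 0.3]
gripper_width: 0.3
grip_force: 0.3
```

>>> {"op": "play_rows", "data": {
  "targets": [
    [[-0.001,0,0],[0,0,0]],
    [[-0.001,0,0],[0,0,0]],
    [[0,0,0],[0,0,0]]
  ]
}}

```text
clock: 12.15
position: [543.3, -8.9, 26.3]
tcp_rot: [-0.001, -3.139, 0.001]
wrist_force: [-5.7, 2.6, 3.8]
gripper_width: 0.3
grip_force: 3.0
```

>>> {"op": "play_rows", "data": {
  "targets": [
    [[-0.001,0,0],[0,0,0]],
    [[-0.001,0,0],[0,0,0]],
    [[0,0,0],[0,0,0]]
  ]
}}

```text
clock: 12.4
position: [543.4, -9.2, 25.9]
tcp_rot: [-0.002, -3.135, 0.001]
wrist_force: [-12.1, 3.4, 7.4]
gripper_width: 0.4
grip_force: 5.8
```

Run:
```python
from h import *
from cell import *
t=camera("top"); c=camera("scene")
s=read_state(); print(s["position"],s["tcp_rot"],s["wrist_force"])
o=np.zeros((420,800,3),np.uint8); o[:,:420]=cv2.resize(c["img"][190:290,220:320],(420,420),interpolation=cv2.INTER_CUBIC); o[:,422:]=cv2.resize(t["img"][165:265,225:315],(378,420),interpolation=cv2.INTER_CUBIC)
cv2.imwrite("pics/w5.png",cv2.cvtColor(o,cv2.COLOR_RGB2BGR))
```

```text
[543.36900039  -9.1933262   25.88901926] [-2.19344293e-03 -3.13542178e+00  1.35523575e-03] [-11.48724605   2.40307826   6.05304132]
```

View pics/w5.png

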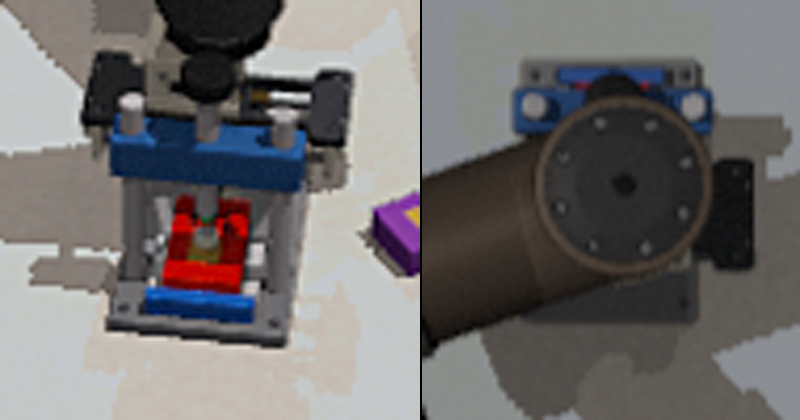

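In the scene crop the red front face sits against the blue stop at (200,290), with the patch under the foot at (205,245). The force rose stiffly at 543.4 mm, so the case is at the stop. Retreat, rise and check.

>>> {"op": "play_rows", "data": {
  "targets": [
    [[0.004,0,0],[0,0,0]],
    [[0.008,0,0],[0,0,0]],
    [[0.025,0,0],[0,0,0]],
    [[0.03,0,0],[0,0,0]],
    [[0,0,-0.04],[0,0,0]],
    [[0,0,-0.04],[0,0,0]],
    [[0,0,-0.04],[0,0,0]],
    [[0,0,-0.04],[0,0,0]],
    [[0,0,-0.04],[0,0,0]],
    [[0,0,-0.03],[0,0,0]]
  ]
}}

```text
clock: 13.33
position: [480.5, -8.7, 260.7]
tcp_rot: [0.0, 3.137, 0.002]
wrist_force: [1.4, 0.2, -0.1]
gripper_width: 0.3
grip_force: 0.0
```

>>> {"op": "play_rows", "data": {
  "targets": [
    [[0,0,0],[0,0,0]],
    [[0,0,0],[0,0,0]],
    [[0,0,0],[0,0,0]]
  ]
}}

```text
clock: 13.58
position: [479.6, -8.6, 256.4]
tcp_rot: [0.001, 3.141, 0.001]
wrist_force: [-0.9, -0.0, -1.0]
gripper_width: 0.4
grip_force: 0.0
```

Run:
```python
from h import *
from cell import *
w=camera("wrist"); c=camera("scene");t=camera("top"); np.savez("w6.npz",**w);np.savez("s6.npz",**c);np.savez("t6.npz",**t)
s=read_state(); print(s["position"],s["tcp_rot"],s["wrist_force"])
for n,X in {"rear":(555.7,-8,42),"front":(645.7,-8,42),"patch":(615.7,-8,42),"knob":(615.7,-8,215)}.items(): print(n,proj(w,X),proj(c,X),proj(t,X))
img=w["img"]
red=mask(img,(0,150,50),(8,255,255))|mask(img,(172,150,50),(180,255,255))
for k in blobs(red,100)[:3]:
    r=cv2.boundingRect(k); print("wred",r,onz(w,r[0],r[1],42),onz(w,r[0]+r[2],r[1],42))
o=np.zeros((420,800,3),np.uint8); o[:,:420]=cv2.resize(c["img"][190:290,220:320],(420,420),interpolation=cv2.INTER_CUBIC); o[:,422:]=cv2.resize(img[80:360,160:412],(378,420),interpolation=cv2.INTER_CUBIC)
cv2.imwrite("pics/w6.png",cv2.cvtColor(o,cv2.COLOR_RGB2BGR))
```

```text
[479.31165627  -8.82027968 255.38579954] [-7.75247901e-04 -3.13963856e+00  1.02031704e-03] [-0.22484511 -0.60189299 -0.1132823 ]
rear [277.89625666 248.71562339] [270.9427326  236.90781904] [269.69052334 213.77449289]
front [277.96929585 319.30618678] [267.4796233  256.78067529] [269.48291504 184.32363405]
patch [277.94583172 296.62868278] [268.66608896 249.97220941] [269.55201433 194.12590774]
knob [278.90950174 418.96868775] [269.28126218 206.00049305] [270.57140572 188.81935344]
```

View pics/w6.png

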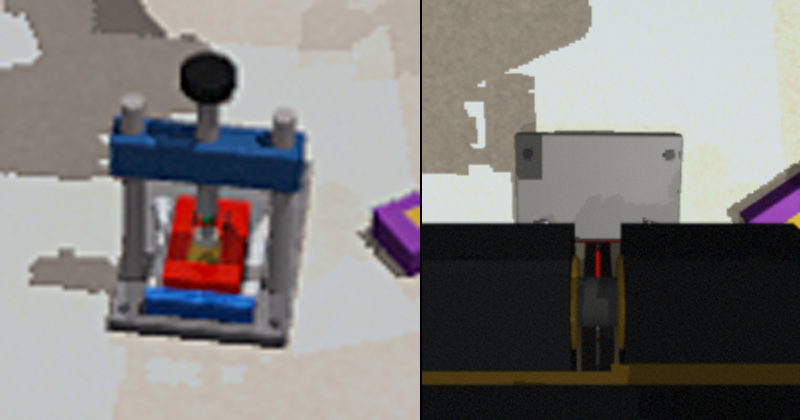

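The scene crop shows the case between the rails against the stop (red ends at v≈288, stop at 290), with the brass patch under the white foot at (207,240), the press up and the arm clear. Check the rear edge and knob numerically, then move over the knob.

Run:
```python
from h import *
w=dict(np.load("w6.npz")); c=dict(np.load("s6.npz")); t=dict(np.load("t0.npz" if 0 else "top0.npz"))
col=w["img"][232:256,275:283].mean(1); print(col.astype(int).tolist())
for v in (239,240,241): print(v,onz(w,278,v,14)[0],onz(w,278,v,42)[0])
print("scene col",c["img"][230:266,269].tolist()); print([proj(c,(x,-8,z)).round(1).tolist() for x,z in((645.7,42),(645.7,32),(555.7,42))])
k=blobs(mask(c["img"],(0,0,0),(180,255,45))&cv2.rectangle(np.zeros((420,560),np.uint8),(258,198),(284,218),255,-1),20)[0]; r=cv2.boundingRect(k); print("knob scene",r)
for z in(208,212,216,220): print(z,proj(c,(615.7+20,-8,z-17)),proj(c,(595.7,-8,z)))
m=mask(t["img"],(0,0,0),(180,255,24))&cv2.rectangle(np.zeros((420,560),np.uint8),(260,180),(280,200),255,-1)
k=blobs(m,20)[0]; print("knob top",cv2.minEnclosingCircle(k),onz(t,*cv2.minEnclosingCircle(k)[0],213))
```

```text
[[131, 130, 128], [131, 131, 127], [131, 130, 128], [131, 131, 128], [130, 130, 127], [129, 130, 126], [118, 118, 115], [72, 65, 64], [66, 34, 31], [41, 21, 19], [16, 14, 14], [15, 16, 17], [20, 17, 17], [25, 11, 11], [29, 10, 7], [39, 11, 9], [59, 8, 6], [63, 10, 6], [64, 11, 7], [65, 12, 8], [66, 13, 10], [65, 11, 9], [65, 11, 9], [64, 9, 7]]
239 553.919564537969 544.0601116733894
240 555.1992613765653 545.250348798739
241 556.4808827157509 546.4423758886958
scene col [[19, 41, 65], [15, 37, 64], [13, 35, 64], [2, 29, 64], [70, 66, 68], [71, 67, 66], [79, 75, 77], [79, 78, 77], [79, 77, 78], [78, 76, 78], [80, 78, 81], [64, 80, 72], [20, 69, 33], [81, 31, 20], [75, 68, 72], [69, 70, 73], [84, 83, 80], [101, 98, 92], [98, 98, 93], [116, 87, 51], [88, 63, 17], [79, 66, 23], [98, 54, 20], [184, 12, 0], [189, 0, 0], [188, 0, 0], [199, 12, 0], [127, 4, 0], [97, 0, 0], [62, 65, 135], [21, 85, 170], [10, 88, 177], [7, 45, 104], [4, 31, 75], [4, 35, 78], [0, 27, 76]]
[[267.5, 256.8], [267.5, 259.2], [270.9, 236.9]]
knob scene (263, 203, 13, 12)
208 [268.36053808 216.89174752] [270.07371377 203.5798008 ]
212 [268.37428376 215.81891266] [270.09006573 202.49901475]
216 [268.38807472 214.7425436 ] [270.10647087 201.41471371]
220 [268.4019112  213.66262286] [270.12292946 200.32688053]
knob top ((270.4339599609375, 189.73585510253906), 7.20817232131958) [613.38488281  -7.6448973  213.        ]
```

>>> {"op": "play_rows", "data": {
  "targets": [
    [[-0.02,0,0],[0,0,0]],
    [[-0.03,0,0],[0,0,0]],
    [[-0.03,0,0],[0,0,0]],
    [[-0.03,0,0],[0,0,0]],
    [[-0.02,0.0005,0],[0,0,0]],
    [[-0.0055,0,0],[0,0,0]],
    [[0,0,0],[0,0,0]],
    [[0,0,0],[0,0,0]],
    [[0,0,0],[0,0,0]]
  ]
}}

```text
clock: 14.48
position: [614.5, -8.3, 256.2]
tcp_rot: [-0.001, -3.141, 0.0]
wrist_force: [-0.5, 0.6, -0.1]
gripper_width: 0.8
grip_force: 0.0
```

The rear edge is at x≈555.2 against 555.7 expected, and the scene front edge matches, so the case is home. The tool is over the knob. Now descend by feel.

>>> {"op": "play_rows", "data": {
  "targets": [
    [[0,0,0.012],[0,0,0]],
    [[0,0,0.012],[0,0,0]],
    [[0,0,0.008],[0,0,0]],
    [[0,0,0.002],[0,0,0]],
    [[0,0,0],[0,0,0]],
    [[0,0,0],[0,0,0]]
  ]
}}

```text
clock: 14.98
position: [615.5, -8.2, 223.3]
tcp_rot: [0.0, 3.141, -0.0]
wrist_force: [0.3, -0.3, 1.3]
gripper_width: 0.6
grip_force: 0.0
```

>>> {"op": "play_rows", "data": {
  "targets": [
    [[0,0,0.002],[0,0,0]],
    [[0,0,0.002],[0,0,0]],
    [[0,0,0],[0,0,0]],
    [[0,0,0],[0,0,0]]
  ]
}}

```text
clock: 15.32
position: [615.4, -8.2, 218.6]
tcp_rot: [-0.001, -3.142, 0.0]
wrist_force: [0.3, -0.7, 0.2]
gripper_width: 0.6
grip_force: 0.0
```

>>> {"op": "play_rows", "data": {
  "targets": [
    [[0,0,0.002],[0,0,0]],
    [[0,0,0.002],[0,0,0]],
    [[0,0,0],[0,0,0]],
    [[0,0,0],[0,0,0]]
  ]
}}

```text
clock: 15.65
position: [615.5, -8.2, 214.6]
tcp_rot: [0.001, 3.142, -0.0]
wrist_force: [-0.2, -0.1, 0.8]
gripper_width: 0.3
grip_force: 0.0
```

>>> {"op": "play_rows", "data": {
  "targets": [
    [[0,0,0.002],[0,0,0]],
    [[0,0,0.002],[0,0,0]],
    [[0,0,0],[0,0,0]],
    [[0,0,0],[0,0,0]]
  ]
}}

```text
clock: 15.98
position: [615.5, -8.2, 210.7]
tcp_rot: [0.001, 3.141, -0.0]
wrist_force: [-0.4, 0.4, 3.0]
gripper_width: 0.4
grip_force: 1.6
```

>>> {"op": "play_rows", "data": {
  "targets": [
    [[0,0,0.0015],[0,0,0]],
    [[0,0,0.0015],[0,0,0]],
    [[0,0,0],[0,0,0]],
    [[0,0,0],[0,0,0]]
  ]
}}

```text
clock: 16.32
position: [615.5, -8.2, 207.5]
tcp_rot: [0.001, 3.142, -0.0]
wrist_force: [-0.8, -0.8, 4.3]
gripper_width: 0.6
grip_force: 1.7
```

>>> {"op": "play_rows", "data": {
  "targets": [
    [[0,0,0.0015],[0,0,0]],
    [[0,0,0.0015],[0,0,0]],
    [[0,0,0],[0,0,0]],
    [[0,0,0],[0,0,0]]
  ]
}}

```text
clock: 16.65
position: [615.5, -8.2, 204.5]
tcp_rot: [-0.001, -3.142, 0.0]
wrist_force: [-1.3, 1.4, 3.6]
gripper_width: 0.5
grip_force: 1.8
```

>>> {"op": "play_rows", "data": {
  "targets": [
    [[0,0,0.001],[0,0,0]],
    [[0,0,0.001],[0,0,0]],
    [[0,0,0],[0,0,0]],
    [[0,0,0],[0,0,0]]
  ]
}}

```text
clock: 16.98
position: [615.5, -8.2, 202.6]
tcp_rot: [0.001, 3.142, -0.0]
wrist_force: [-0.9, -0.7, 3.9]
gripper_width: 0.4
grip_force: 1.8
```

>>> {"op": "play_rows", "data": {
  "targets": [
    [[0,0,0.001],[0,0,0]],
    [[0,0,0.001],[0,0,0]],
    [[0,0,0],[0,0,0]],
    [[0,0,0],[0,0,0]]
  ]
}}

```text
clock: 17.32
position: [615.5, -8.2, 200.9]
tcp_rot: [0.001, 3.141, -0.0]
wrist_force: [-1.3, -0.1, 6.1]
gripper_width: 0.3
grip_force: 2.9
```

>>> {"op": "play_rows", "data": {
  "targets": [
    [[0,0,0.001],[0,0,0]],
    [[0,0,0.001],[0,0,0]],
    [[0,0,0],[0,0,0]],
    [[0,0,0],[0,0,0]]
  ]
}}

```text
clock: 17.65
position: [615.5, -8.2, 199.2]
tcp_rot: [0.0, 3.141, -0.0]
wrist_force: [-1.4, 1.0, 7.5]
gripper_width: 0.5
grip_force: 4.0
```

>>> {"op": "play_rows", "data": {
  "targets": [
    [[0,0,0.001],[0,0,0]],
    [[0,0,0.001],[0,0,0]],
    [[0,0,0],[0,0,0]],
    [[0,0,0],[0,0,0]],
    [[0,0,0],[0,0,0]]
  ]
}}

```text
clock: 18.07
position: [615.6, -8.2, 197.6]
tcp_rot: [0.0, 3.141, -0.0]
wrist_force: [-2.1, 0.5, 10.4]
gripper_width: 0.5
grip_force: 5.0
```

>>> {"op": "play_rows", "data": {
  "targets": [
    [[0,0,0.001],[0,0,0]],
    [[0,0,0],[0,0,0]],
    [[0,0,0],[0,0,0]],
    [[0,0,0],[0,0,0]],
    [[0,0,0],[0,0,0]]
  ]
}}

```text
clock: 18.48
position: [615.6, -8.2, 196.8]
tcp_rot: [0.0, 3.141, -0.0]
wrist_force: [-3.2, 0.9, 10.9]
gripper_width: 0.3
grip_force: 5.5
```

Run:
```python
from h import *
from cell import *
F=[];Z=[]
for i in range(8):
    c=camera("scene"); s=read_state(); F.append(s["wrist_force"]); Z.append(s["position"])
print(np.mean(F,0),np.mean(Z,0),c["img"][236:262,269].tolist())
cv2.imwrite("pics/w7.png",cv2.cvtColor(cv2.resize(c["img"][195:275,220:320],(750,600),interpolation=cv2.INTER_CUBIC),cv2.COLOR_RGB2BGR))
```

```text
[-3.4264093   0.92970339 11.03053793] [615.57292669  -8.23221846 196.80506192] [[82, 77, 78], [81, 77, 79], [82, 80, 80], [81, 78, 80], [80, 79, 80], [80, 79, 81], [81, 81, 81], [79, 78, 81], [77, 82, 83], [62, 77, 68], [74, 31, 27], [74, 70, 72], [68, 69, 72], [86, 85, 82], [104, 104, 97], [95, 101, 85], [101, 59, 38], [188, 8, 0], [193, 0, 0], [191, 0, 0], [202, 13, 0], [131, 9, 1], [103, 0, 0], [64, 65, 137], [18, 85, 172], [16, 91, 182]]
```

View pics/w7.png

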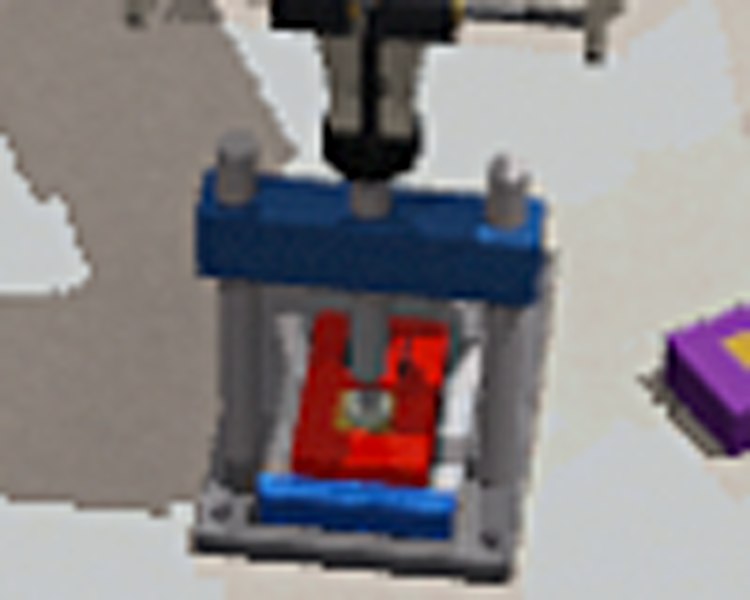

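The foot stands on the brass patch at (368,405), with only a little green left under the sleeve at (368,375). The force of 11.0 N and z = 196.8 both correspond to about 5.7 mm. Hold for over 3 s.

>>> {"op": "play_rows", "data": {
  "targets": [
    [[0,0,0],[0,0,0]],
    [[0,0,0],[0,0,0]],
    [[0,0,0],[0,0,0]],
    [[0,0,0],[0,0,0]],
    [[0,0,0],[0,0,0]],
    [[0,0,0],[0,0,0]],
    [[0,0,0],[0,0,0]],
    [[0,0,0],[0,0,0]],
    [[0,0,0],[0,0,0]],
    [[0,0,0],[0,0,0]]
  ]
}}

```text
clock: 19.72
position: [615.6, -8.2, 196.8]
tcp_rot: [0.0, 3.14, -0.0]
wrist_force: [-3.9, 0.8, 11.5]
gripper_width: 0.5
grip_force: 5.5
```

>>> {"op": "play_rows", "data": {
  "targets": [
    [[0,0,0],[0,0,0]],
    [[0,0,0],[0,0,0]],
    [[0,0,0],[0,0,0]],
    [[0,0,0],[0,0,0]],
    [[0,0,0],[0,0,0]],
    [[0,0,0],[0,0,0]],
    [[0,0,0],[0,0,0]],
    [[0,0,0],[0,0,0]],
    [[0,0,0],[0,0,0]],
    [[0,0,0],[0,0,0]]
  ]
}}

```text
clock: 20.55
position: [615.6, -8.2, 196.8]
tcp_rot: [0.0, 3.14, -0.0]
wrist_force: [-3.6, 0.8, 10.6]
gripper_width: 0.7
grip_force: 5.5
```

>>> {"op": "play_rows", "data": {
  "targets": [
    [[0,0,0],[0,0,0]],
    [[0,0,0],[0,0,0]],
    [[0,0,0],[0,0,0]],
    [[0,0,0],[0,0,0]],
    [[0,0,0],[0,0,0]],
    [[0,0,0],[0,0,0]],
    [[0,0,0],[0,0,0]],
    [[0,0,0],[0,0,0]],
    [[0,0,0],[0,0,0]],
    [[0,0,0],[0,0,0]]
  ]
}}

```text
clock: 21.38
position: [615.6, -8.2, 196.8]
tcp_rot: [0.0, 3.14, -0.0]
wrist_force: [-2.9, 0.5, 11.5]
gripper_width: 0.5
grip_force: 5.5
```

>>> {"op": "play_rows", "data": {
  "targets": [
    [[0,0,0],[0,0,0]],
    [[0,0,0],[0,0,0]],
    [[0,0,0],[0,0,0]],
    [[0,0,0],[0,0,0]],
    [[0,0,0],[0,0,0]],
    [[0,0,0],[0,0,0]],
    [[0,0,0],[0,0,0]],
    [[0,0,0],[0,0,0]],
    [[0,0,0],[0,0,0]],
    [[0,0,0],[0,0,0]]
  ]
}}

```text
clock: 22.22
position: [615.6, -8.2, 196.8]
tcp_rot: [0.0, 3.14, -0.0]
wrist_force: [-2.8, 1.2, 10.5]
gripper_width: 0.3
grip_force: 5.5
```

>>> {"op": "play_rows", "data": {
  "targets": [
    [[0,0,0],[0,0,0]],
    [[0,0,0],[0,0,0]],
    [[0,0,0],[0,0,0]],
    [[0,0,0],[0,0,0]],
    [[0,0,0],[0,0,0]],
    [[0,0,0],[0,0,0]],
    [[0,0,0],[0,0,0]],
    [[0,0,0],[0,0,0]],
    [[0,0,0],[0,0,0]],
    [[0,0,0],[0,0,0]]
  ]
}}

```text
clock: 23.05
position: [615.6, -8.2, 196.8]
tcp_rot: [0.0, 3.141, -0.0]
wrist_force: [-3.5, 1.8, 11.5]
gripper_width: 0.4
grip_force: 5.5
```

```bash
python3 -c "
from cell import *
s=read_state(); print(s['clock'],s['position'],s['wrist_force']); print(close_job())"
```

```text
23.05 [615.57414534  -8.23761437 196.79918713] [-3.45300493  1.79169016 11.51222673]
the job is handed in; nothing more can be done
None
```

I handed the job in at 23 s: the red case is home against the stop, and the arm is holding the knob down with about 11 N, the foot an estimated 5.7 mm into its sleeve (from arm height and force), steady for over 4 s; `close_job()` returned no verdict.

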